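# Deburr the bore of a clamped bush

### The job

Take the square-handled deburring tool out of its wooden stand, hold its blade upright with the point about 10 mm down the bore of the aluminium bush, and, with light steady sideways pressure (about 5 N, never over 15 N), run it slowly (ten seconds or more a turn) clockwise as seen from above all the way round the inside edge, from the lug on the bush's side round to the lug again. The bush does not sit exactly central on its slide, so feel for the edge. Then put the tool back in its stand and let go, leaving the other things alone.

Things in the scene. Friction and masses are not known exactly. Their poses are not given: they have to be found in the camera images.
- tool: deburring tool upright in its stand, about 0.14 kg. Square pale wooden handle 26 x 26 mm, sides along x and y, at z 48 to 104 mm; round steel collar 30 mm across at z 44 to 48; round steel blade below: 10 mm across at z 22 to 44, tapering to 6 mm at the tip (8 mm at z 11). Origin: the blade's tip, z up along the tool
- stand: fixed wooden block 70 x 70 x 55 mm with one upright 13 mm through hole at its centre; the tool's collar rests on its top, so the seated tool's tip is 11 mm above the stand's origin. Origin: centre of its underside, z up
- cross_slide: fixed grey base plate 110 x 110 x 14 mm of a small two-way slide. On it two steel plates, locked at an unmeasured setting (stiff below 50 N), carry the bush. The bush's only lug, a boss 14 mm wide, 12 mm out, level with the rim, is towards this body's -x; clockwise from above runs -x, +y, +x, -y, -x. Origin: centre of the base plate's underside, z up
- rim_nominal (a point): point 78 mm above the base plate's origin, in the plane of the rim of the round aluminium bush (68 mm outside, upright bore 44 mm across, 40 mm deep). The bore's true centre lies up to 6 mm from this point along the base plate's x and also up to 6 mm along its y, differently each time. Bore and blade are rigid: 1 mm too far sideways makes several newtons. Axes as the base plate
- finial: loose turned beech finial 42 x 42 x 76 mm standing on the bench; leave alone. Origin: centre of its underside
- wax_tin: loose round wax tin 74 mm across, 32 mm high; leave alone. Origin: centre of its underside
- pine_cube: loose pine block 42 x 45 x 40 mm; leave alone. Origin: centre of its underside
- wedge: loose pale wooden wedge 24 x 85 x 20 mm lying on the bench; leave alone. Origin: centre of its underside

How it is judged:
By the outcome, as a careful person would: the job done as asked, in the order asked, and still so for the second after the job is handed in, with the robot touching nothing.
It also fails if it takes over 72 s, if anything falls off the work surface, if the arm or the gripper's body presses on something with over 40 N, if the wrist force passes 120 N, or if a joint passes its speed limit or range.

### The arm

A 6-joint arm with a two-finger parallel gripper is mounted at the origin on a cart in front of the work surface, level with it; the furniture and walls round the work are solid. World frame = base frame: x ahead of the robot, y to its left, z up, the work surface at z = 0. Lengths are in m, angles in rad, forces in N, time in s.
With the tool pointing down it reaches from about 0.35 to 0.775 m from the base axis. Payload 7.3 kg.
Tool frame: the origin (TCP) lies between the finger pads; the fingertips stand 8 mm ahead of it and the grasp point (between the pads) lies 11 mm behind it (robot.nose_length is the distance from the TCP to the fingertips, in m); z points along the fingers, y is the line along which they close (so a half turn about z gives the same grasp; the last joint's range is limited). The gripper opens to 92 mm and grips with 3 to 60 N. Pads are 19 mm wide; open, the fingers measure 130 mm over their backs; the gripper's body (75 mm by 190 mm) begins 47 mm behind the grasp point.
Start: joints at [1.196, 0.342, 1.524, -0, 1.275, -0.146], TCP at [0.119, 0.511, 0.235] pointing down, gripper open.
Joint ranges: [-2.53, 2.53], [-0.77, 2.02], [0.04, 2.7], [-1, 4.14], [0.28, 2.66], [-3.11, 3.11]. Speed limits (rad/s): [2.57, 2.57, 3.14, 3.14, 3.14, 3.14].

### API

Orientations are given as [roll, pitch, yaw] about the fixed x, y, z axes, in that order (R = Rz(yaw) Ry(pitch) Rx(roll)).
In Python, from cell import robot gives the robot as it stands. The module is installed in compiled form; this text tells all that it offers.
- The arm moves only by the shell command python3 -m jog 'ROWS' [FORCE]. ROWS is JSON, a list that holds one entry, the list of rows, each a list of 5 numbers: the gripper's target within -1 to 1 (fully open at 1, half-way at 0, shut at -1), then the shift along the tool's x, y, z in m, then the turn about the tool's z in rad. A call has 1 to 5 rows; each row is the pose to reach, as a shift and turn from the pose commanded when the call began, along the tool's axes at that moment; what a row does not reach only later rows make up. A row lasts 1/12 s, in which the tool goes at most 41.7 mm and 7.16 degrees, less where a joint would pass 70% of its speed; a pose out of reach is approached as far as the arm can. A call with a gripper value outside its range is refused whole. The fingers move at their own pace and stop on an object; FORCE is the grip in N (left out, the last holds). Time passes only in rows, so rows that repeat a pose let the fingers close. It gives the time, the measured TCP pose, the force, the opening and the grip force at its end, in the units of the state.
- robot.observe(): the state, without advancing time (a new reading comes with each control period).
- robot.read_camera(name): name is "scene" or "top" or "wrist"; returns the picture (420x560x3 uint8, red, green, blue); there is no depth.
- robot.camera_model(name): a dict with "camera_matrix" (3x3 intrinsics, pixels), "position" and "attitude" of the camera in the world; the wrist camera has in their place "mount" (4x4, takes a point from camera to tool coordinates, whose origin is the TCP and whose axes are the flange's). Camera axes: x right, y down, z forward; pixel columns grow to the right and rows downward; lengths in m; the calibration is good to about 2 mm. The wrist camera is an equidistant fisheye: a pixel r from the principal point sees the ray r / f radians off the axis. A picture is of the moment at which its call begins: read the wrist's pose just before it. camera_model takes no time and is no camera call.
- robot.hand_in(): hands the job in; it is judged then, once.
The state is a dict: "time": time; "qpos": joint angles; "qvel": joint speeds; "joint_efforts": joint torques, N m; "tool_pos": TCP position; "tool_rot": TCP orientation; "contact_force": force on the tool from outside, world axes, zero at the start; "torque": the same for the moment, N m; "opening": finger opening in m; "grip_force": force on a finger pad.
Only numpy, scipy, OpenCV 4.12 (cv2) and the standard library are available. Lean on these libraries where they do the work, as an engineer would, in place of code of your own. Each camera call takes 0.05 s, during which the arm holds its last target. There are 200 camera calls.

## Working session

There is one attempt and no reset: what is moved stays moved. The work goes in short steps, Python scripts to look and compute and a shell command to move; the robot and the scene stay as the last step left them, time stands still between calls to the robot, and variables do not carry over. Pictures are saved under pics/ and viewed, at most 10 in all, crops included, and the job is handed in when it is done.

```bash
mkdir -p pics
python3 - <<'E'
from cell import robot
import cv2
s=robot.observe();print(s)
for n in("top","scene"):
    im=robot.read_camera(n);cv2.imwrite(f"pics/{n}0.png",im[:,:,::-1]);m=robot.camera_model(n);print(n,m)
print(robot.camera_model("wrist"))
E
```

```text
{'time': 0.0, 'qpos': array([ 1.19601153e+00,  3.42714637e-01,  1.52500386e+00, -1.65166724e-05,
        1.27541377e+00, -1.46003800e-01]), 'qvel': array([ 0.00244818, -0.0002812 , -0.00112877,  0.0002369 ,  0.00102017,
        0.00062854]), 'joint_efforts': array([-1.13132042e-03, -4.31247067e+01, -2.44225323e+01,  7.17013143e-02,
        5.61280386e-02, -1.27172584e-04]), 'tool_pos': array([0.11890403, 0.51095259, 0.23405375]), 'tool_rot': array([-3.14006713e+00, -2.08364994e-04,  2.91281632e+00]), 'contact_force': array([0.14146597, 0.87691997, 0.09606765]), 'torque': array([ 0.02051585,  0.04092648, -0.00299623]), 'grip_force': 0.0, 'opening': 0.09182080859973658}
top {'camera_matrix': array([[452.19358086,   0.        , 278.40010408],
       [  0.        , 452.19358086, 215.38523822],
       [  0.        ,   0.        ,   1.        ]]), 'position': array([ 0.2637868 , -0.02436077,  1.25780309]), 'attitude': array([-2.93692699,  0.00643713, -1.51224115])}
scene {'camera_matrix': array([[537.73629087,   0.        , 285.81009873],
       [  0.        , 537.73629087, 210.76923686],
       [  0.        ,   0.        ,   1.        ]]), 'position': array([-0.13122371, -1.06630841,  0.75338284]), 'attitude': array([-2.05971028e+00, -5.64908717e-04, -5.39900048e-01])}
{'camera_matrix': array([[325.1922621 ,   0.        , 275.05773454],
       [  0.        , 325.1922621 , 213.14003888],
       [  0.        ,   0.        ,   1.        ]]), 'mount': array([[-7.36794118e-04, -9.68636507e-01, -2.48480935e-01,
         6.68773920e-02],
       [ 9.99999273e-01, -4.76487796e-04, -1.10773130e-03,
         3.82051602e-04],
       [ 9.54590843e-04, -2.48481570e-01,  9.68636154e-01,
        -1.50556064e-01],
       [ 0.00000000e+00,  0.00000000e+00,  0.00000000e+00,
         1.00000000e+00]])}
```

View pics/top0.png

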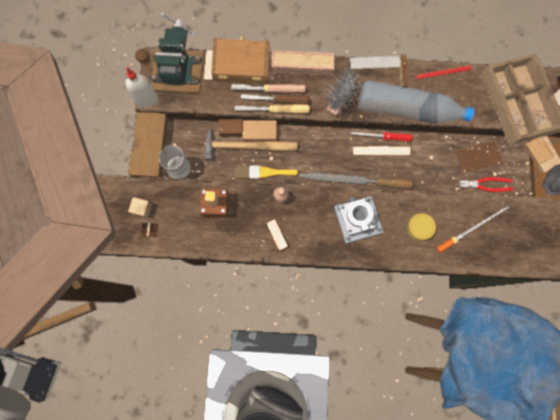

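View pics/scene0.png

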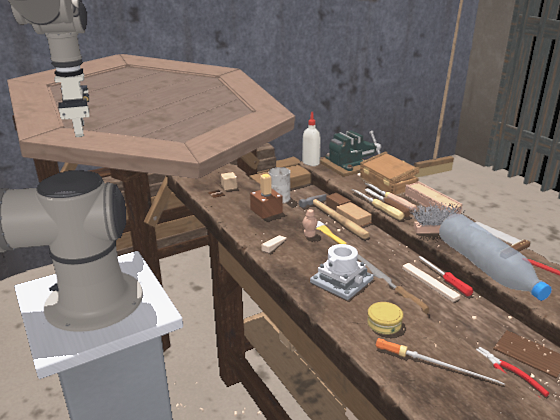

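Run:
```python
import cv2,numpy as np
t=cv2.imread("pics/top0.png");s=cv2.imread("pics/scene0.png")
R=lambda a:cv2.resize(a,(400,300),interpolation=cv2.INTER_CUBIC)
a=np.vstack([np.hstack([R(t[175:235,175:255]),R(t[185:245,320:400])]),np.hstack([R(s[165:225,225:305]),R(s[239:299,300:380])])])
cv2.imwrite("pics/crop1.png",a)
```

```text
(no output)
```

View pics/crop1.png

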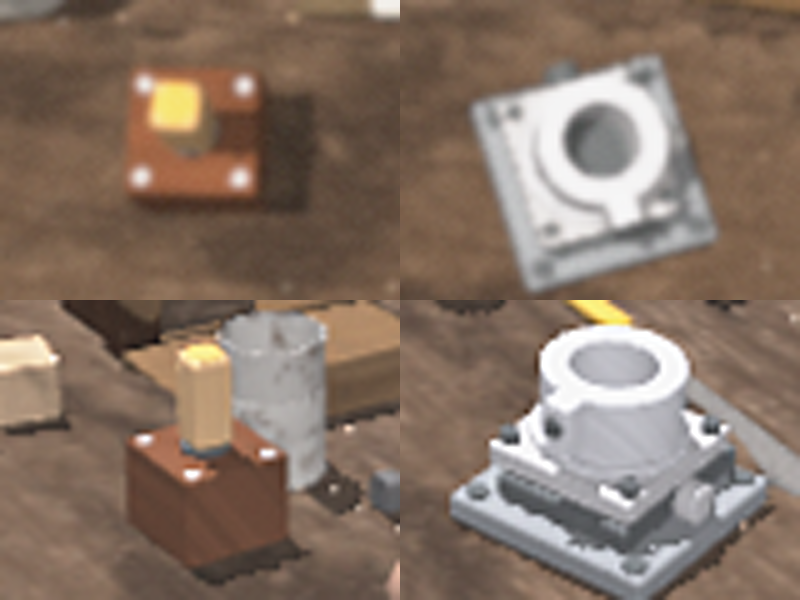

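```bash
cat > h.py <<'E'
import numpy as np
from scipy.spatial.transform import Rotation as Ro
from cell import robot
def ray(n,u,v,z):
    m=robot.camera_model(n);K=m["camera_matrix"]
    d=Ro.from_euler('xyz',m["attitude"]).apply(np.linalg.solve(K,[u,v,1.]))
    p=m["position"];return (p+d*(z-p[2])/d[2]).round(4)
def wray(u,v,z,s):
    m=robot.camera_model("wrist");K=m["camera_matrix"]
    a=np.array([u-K[0,2],v-K[1,2]])/K[0,0];r=np.hypot(*a)
    d=np.r_[a/r*np.sin(r),np.cos(r)];M=m["mount"];R=Ro.from_euler('xyz',s["tool_rot"])
    d=R.apply(M[:3,:3]@d);p=s["tool_pos"]+R.apply(M[:3,3]);return (p+d*(z-p[2])/d[2]).round(4)
E
python3 - <<'E'
from h import *
print("handle top",ray("top",210.2,196.2,.115))
c=[ray("top",175+a/5,175+b/5,.055) for a,b in[(145,85),(244,86),(240,178),(141,178)]];print(c,np.mean(c,0))
print("scene handle top",ray("scene",225+203/5,165+55/5,.115))
print("bore",ray("top",360.4,212.6,.078),ray("scene",343,251.6,.078), "lug",ray("top",320+222/5,185+215/5,.078))
c=np.array([ray("top",320+a/5,185+b/5,.014) for a,b in[(72,103),(260,58),(316,240),(128,288)]]);print(c,c.mean(0))
d=[c[i]-c[i-1] for i in range(4)];print(np.degrees([np.arctan2(x[1],x[0]) for x in d]),[np.hypot(*x[:2]) for x in d])
E
```

```text
handle top [0.541  0.1773 0.115 ]
[array([0.5664, 0.206 , 0.055 ]), array([0.569 , 0.1516, 0.055 ]), array([0.5172, 0.1495, 0.055 ]), array([0.5142, 0.2034, 0.055 ])] [0.5417   0.177625 0.055   ]
scene handle top [0.5455 0.1753 0.115 ]
bore [ 0.5279 -0.2202  0.078 ] [ 0.532  -0.2208  0.078 ] lug [ 0.4868 -0.2316  0.078 ]
[[ 0.5582 -0.1573  0.014 ]
 [ 0.5904 -0.2625  0.014 ]
 [ 0.4878 -0.2953  0.014 ]
 [ 0.4548 -0.1917  0.014 ]] [ 0.5228 -0.2267  0.014 ]
[  18.40169533  -72.98150695 -162.27153996  107.66838437] [np.float64(0.10897210652272447), np.float64(0.11001763495003883), np.float64(0.10771536566340015), np.float64(0.1087288370212797)]
```

Run:
```python
from h import *
def L(n,u,v):
    a=ray(n,u,v,0.);p=robot.camera_model(n)["position"];return p,(a-p)/np.linalg.norm(a-p)
for A,B in [((110,232),(200,165)),((110,232),(293,118)),((50,55),(293,118)),((50,55),(222,68)),((110,232),(12,130)),((190,162),(285,172))]:
    p,d=L("top",*A);q,e=L("scene",*B)
    s=np.linalg.lstsq(np.c_[d,-e],q-p,rcond=None)[0];x=p+s[0]*d;y=q+s[1]*e;print(A,B,((x+y)/2).round(3),np.linalg.norm(x-y).round(3))
s=robot.observe()
def proj(n,P):
    m=robot.camera_model(n);c=Ro.from_euler('xyz',m["attitude"]).inv().apply(np.array(P)-m["position"]);u=m["camera_matrix"]@c;return u[:2]/u[2]
print(proj("top",s["tool_pos"]),proj("scene",s["tool_pos"]))
```

```text
(110, 232) (200, 165) [0.444 0.44  0.074] 0.013
(110, 232) (293, 118) [0.527 0.275 0.279] 0.293
(50, 55) (293, 118) [0.947 0.684 0.076] 0.007
(50, 55) (222, 68) [0.676 0.519 0.372] 0.181
(110, 232) (12, 130) [0.165 0.32  0.353] 0.459
(190, 162) (285, 172) [0.648 0.246 0.076] 0.009
[ 31.60182869 362.48695636] [ 79.07863983 128.38840046]
```

```bash
python3 -m jog '[[[1,-0.035,-0.016,0,-0.05],[1,-0.07,-0.033,0,-0.1],[1,-0.105,-0.049,0,-0.15],[1,-0.14,-0.066,0,-0.2],[1,-0.175,-0.082,0,-0.277]]]'
```

```text
time: 0.52
tool_pos: [0.2717, 0.3903, 0.2345]
tool_rot: [-3.141, -0.0, -3.09]
contact_force: [1.1, 1.3, -0.4]
opening: 0.0916
grip_force: 0.0
```

```bash
python3 -m jog '[[[1,-0.028,-0.024,0,0],[1,-0.056,-0.048,0,0],[1,-0.084,-0.072,0,0],[1,-0.112,-0.096,0,0],[1,-0.14,-0.12,0,0]]]' && python3 -m jog '[[[1,-0.03,-0.026,0.01,0],[1,-0.06,-0.053,0.02,0],[1,-0.09,-0.08,0.035,0],[1,-0.12,-0.106,0.05,0],[1,-0.12,-0.106,0.05,0]]]' && python3 -m jog '[[[1,0,0,0,0],[1,0,0,0,0]]]'
python3 - <<'E'
from h import *
import cv2
s=robot.observe();im=robot.read_camera("wrist");cv2.imwrite("pics/w1.png",im[:,:,::-1]);print(s["tool_pos"],s["tool_rot"],s["contact_force"])
np.save("w1.npy",np.r_[s["tool_pos"],s["tool_rot"]])
E
```

```text
time: 0.93
tool_pos: [0.4175, 0.2772, 0.2345]
tool_rot: [-3.142, -0.001, -3.094]
contact_force: [0.2, 0.0, -0.4]
opening: 0.0919
grip_force: 0.0
time: 1.35
tool_pos: [0.5445, 0.1738, 0.1811]
tool_rot: [-3.139, -0.003, -3.098]
contact_force: [-0.5, -0.5, 0.2]
opening: 0.0917
grip_force: 0.0
time: 1.52
tool_pos: [0.5409, 0.1787, 0.1843]
tool_rot: [3.141, -0.002, -3.094]
contact_force: [-0.1, -0.1, 0.5]
opening: 0.0918
grip_force: 0.0
[0.54091736 0.17868842 0.18431648] [ 3.14130559e+00 -1.55267780e-03 -3.09407181e+00] [-0.13096778 -0.08368686  0.47600109]
```

View pics/w1.png

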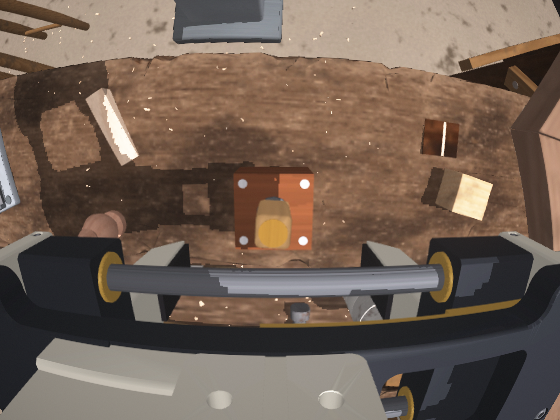

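Run:
```python
from h import *
import cv2
a=np.load("w1.npy");s={"tool_pos":a[:3],"tool_rot":a[3:]}
c=np.array([wray(u,v,.055,s) for u,v in[(242.5,184),(304.5,184.5),(243,241),(303,240.5)]]);print(c,c.mean(0))
print(wray(273,234,.115,s))
im=cv2.imread("pics/w1.png")[160:260,210:343];cv2.imwrite("pics/c2.png",cv2.resize(im,(798,600),interpolation=cv2.INTER_CUBIC))
```

```text
[[0.5207 0.1495 0.055 ]
 [0.5187 0.2036 0.055 ]
 [0.5733 0.1511 0.055 ]
 [0.5702 0.2058 0.055 ]] [0.545725 0.1775   0.055   ]
[0.5457 0.1777 0.115 ]
```

View pics/c2.png

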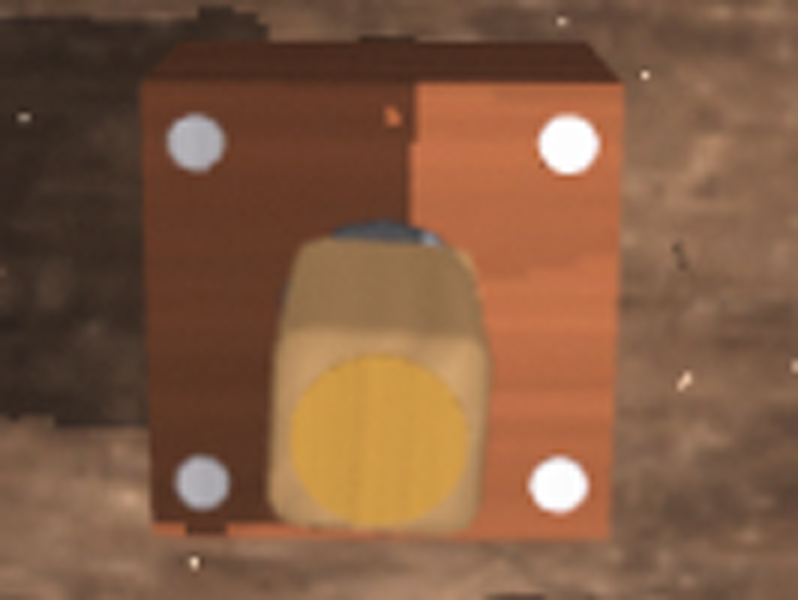

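```bash
python3 -m jog '[[[1,-0.0035,-0.002,0.03,0.055],[1,-0.0035,-0.002,0.06,0.055],[1,-0.0035,-0.002,0.09,0.055],[1,-0.0035,-0.002,0.113,0.055],[1,-0.0035,-0.002,0.113,0.055]]]' && python3 -m jog '[[[0,0,0,0,0],[-0.2,0,0,0,0],[-0.3,0,0,0,0],[-0.3,0,0,0,0]]]' 20
```

```text
time: 1.98
tool_pos: [0.5414, 0.1776, 0.0682]
tool_rot: [-3.14, -0.007, 3.137]
contact_force: [-1.5, -0.6, 0.0]
opening: 0.092
grip_force: 0.0
time: 2.32
tool_pos: [0.546, 0.1773, 0.0737]
tool_rot: [3.141, 0.003, 3.135]
contact_force: [-0.1, -0.0, -0.2]
opening: 0.0699
grip_force: 0.0
```

```bash
python3 -m jog '[[[-1,0,0,0,0],[-1,0,0,0,0],[-1,0,0,0,0],[-1,0,0,0,0],[-1,0,0,0,0]]]' 20; python3 -m jog '[[[-1,0,0,0,0],[-1,0,0,0,0],[-1,0,0,0,0],[-1,0,0,0,0]]]' 50
```

```text
time: 2.73
tool_pos: [0.5451, 0.1767, 0.0718]
tool_rot: [3.141, 0.0, 3.135]
contact_force: [0.2, -0.1, -0.6]
opening: 0.0364
grip_force: 0.0
time: 3.07
tool_pos: [0.5451, 0.1767, 0.0717]
tool_rot: [3.142, -0.0, 3.135]
contact_force: [0.1, 0.1, -0.5]
opening: 0.0263
grip_force: 50.0
```

```bash
python3 -m jog '[[[-1,0,0,-0.015,0],[-1,0,0,-0.04,0],[-1,0,0,-0.07,0],[-1,0,0,-0.1,0],[-1,0,0,-0.1,0]]]' 50 && python3 -m jog '[[[-1,0.001,-0.036,0,0],[-1,0.002,-0.074,0,0],[-1,0.003,-0.112,0,0],[-1,0.004,-0.15,0,0],[-1,0.005,-0.188,0,0]]]' && python3 -m jog '[[[-1,0.001,-0.038,0,0],[-1,0.002,-0.076,0,0],[-1,0.003,-0.114,0,0],[-1,0.004,-0.152,0,0],[-1,0.006,-0.19,0,0]]]'&& python3 -m jog '[[[-1,0,-0.012,0,0],[-1,0,-0.0195,0,0],[-1,0,-0.0195,0,0],[-1,0,-0.0195,0,0]]]'
python3 - <<'E'
from h import *
import cv2
s=robot.observe();print(s["tool_pos"],s["tool_rot"],s["contact_force"],s["torque"])
w=robot.read_camera("wrist")[:,:,::-1];c=robot.read_camera("scene")[:,:,::-1]
R=lambda a:cv2.resize(a,(400,400),interpolation=cv2.INTER_CUBIC)
cv2.imwrite("pics/b1.png",np.hstack([R(w[130:290,195:355]),R(c[200:300,293:393])]))
E
```

```text
time: 3.48
tool_pos: [0.5479, 0.1773, 0.1777]
tool_rot: [3.14, 0.01, 3.135]
contact_force: [1.1, 0.6, -0.4]
opening: 0.0262
grip_force: 50.0
time: 3.9
tool_pos: [0.5381, -0.0127, 0.1711]
tool_rot: [3.141, -0.001, 3.135]
contact_force: [1.2, 0.3, -1.5]
opening: 0.0261
grip_force: 50.0
time: 4.32
tool_pos: [0.5309, -0.2029, 0.171]
tool_rot: [3.141, -0.001, 3.135]
contact_force: [1.8, -0.7, -1.5]
opening: 0.0257
grip_force: 50.0
time: 4.65
tool_pos: [0.5312, -0.2196, 0.1712]
tool_rot: [3.14, -0.001, 3.135]
contact_force: [0.1, 0.4, -0.8]
opening: 0.0261
grip_force: 50.0
[ 0.53121942 -0.21957286  0.17116817] [ 3.14031930e+00 -8.84764608e-04  3.13495706e+00] [ 0.14679801  0.36430528 -0.75632137] [-0.01312567 -0.01605813 -0.00192641]
```

View pics/b1.png

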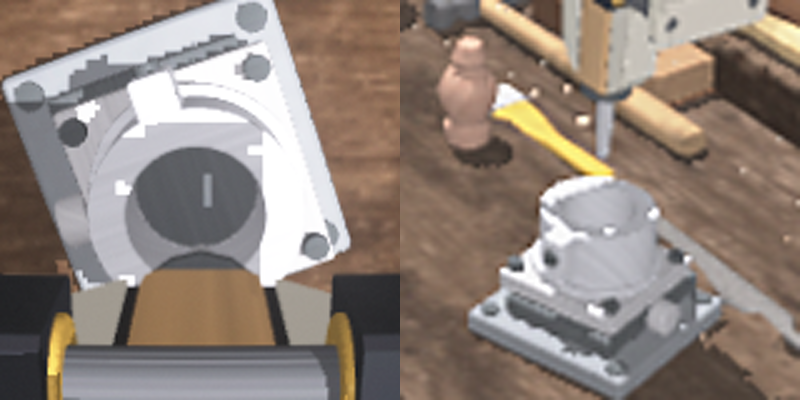

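Run:
```python
from h import *
s=robot.observe()
for n,u,v in[("left",126,212),("right",267,212),("near",197,147),("outernear",190,95),("lugtip L",127,85),("lugtip R",172,70)]: print(n,wray(195+u/2.5,130+v/2.5,.078,s))
print(s["tool_pos"])
```

```text
left [ 0.5284 -0.2417  0.078 ]
right [ 0.5287 -0.1978  0.078 ]
near [ 0.5081 -0.2195  0.078 ]
outernear [ 0.4921 -0.2215  0.078 ]
lugtip L [ 0.4889 -0.2405  0.078 ]
lugtip R [ 0.4845 -0.2268  0.078 ]
[ 0.53149059 -0.2189179   0.17152694]
```

```bash
python3 -m jog '[[[-1,0.001,0,0.015,0],[-1,0.001,0,0.03,0],[-1,0.001,0,0.0425,0],[-1,0.001,0,0.0425,0]]]' && python3 -m jog '[[[-1,-0.006,0,0,0],[-1,-0.011,0,0,0],[-1,-0.015,0,0,0],[-1,-0.016,0,0,0],[-1,-0.016,0,0,0]]]'&& python3 -m jog '[[[-1,-0.0005,0,0,0],[-1,-0.001,0,0,0],[-1,-0.001,0,0,0]]]'
```

```text
time: 5.08
tool_pos: [0.5293, -0.2182, 0.1268]
tool_rot: [3.139, -0.004, 3.137]
contact_force: [-0.7, 1.3, -1.2]
opening: 0.0256
grip_force: 50.0
time: 5.5
tool_pos: [0.5471, -0.2207, 0.1298]
tool_rot: [-3.141, 0.001, 3.135]
contact_force: [0.4, 0.8, -2.3]
opening: 0.0254
grip_force: 50.0
time: 5.75
tool_pos: [0.5473, -0.2208, 0.1293]
tool_rot: [3.142, 0.0, 3.135]
contact_force: [0.4, 0.7, -1.4]
opening: 0.0257
grip_force: 50.0
```

```bash
python3 -m jog '[[[-1,-0.0005,0,0,0],[-1,-0.001,0,0,0],[-1,-0.001,0,0,0]]]'; python3 -m jog '[[[-1,-0.0005,0,0,0],[-1,-0.001,0,0,0],[-1,-0.001,0,0,0]]]'
```

```text
time: 6.0
tool_pos: [0.5483, -0.2208, 0.1292]
tool_rot: [3.141, -0.0, 3.135]
contact_force: [-0.2, -0.6, -1.4]
opening: 0.0257
grip_force: 50.0
time: 6.25
tool_pos: [0.5487, -0.2208, 0.129]
tool_rot: [3.141, -0.002, 3.135]
contact_force: [-3.8, -0.1, 0.1]
opening: 0.0259
grip_force: 50.0
```

```bash
python3 -m jog '[[[-1,0.012,0,0,0],[-1,0.025,0,0,0],[-1,0.034,0,0,0],[-1,0.035,0,0,0],[-1,0.035,0,0,0]]]'; python3 -m jog '[[[-1,0.0005,0,0,0],[-1,0.001,0,0,0],[-1,0.001,0,0,0]]]';  python3 -m jog '[[[-1,0.0005,0,0,0],[-1,0.001,0,0,0],[-1,0.001,0,0,0]]]'
```

```text
time: 6.67
tool_pos: [0.5145, -0.2207, 0.1295]
tool_rot: [-3.141, 0.001, 3.134]
contact_force: [0.4, -0.3, -1.9]
opening: 0.0258
grip_force: 50.0
time: 6.92
tool_pos: [0.5138, -0.2205, 0.1292]
tool_rot: [3.142, 0.0, 3.135]
contact_force: [-0.9, 0.7, -1.3]
opening: 0.0256
grip_force: 50.0
time: 7.17
tool_pos: [0.5124, -0.2205, 0.1291]
tool_rot: [3.141, -0.0, 3.135]
contact_force: [1.5, 0.6, -0.7]
opening: 0.0255
grip_force: 50.0
```

```bash
python3 -m jog '[[[-1,0.0005,0,0,0],[-1,0.0005,0,0,0],[-1,0.0005,0,0,0]]]';python3 -m jog '[[[-1,-0.009,0.006,0,0],[-1,-0.0185,0.013,0,0],[-1,-0.0185,0.0165,0,0],[-1,-0.0185,0.0175,0,0],[-1,-0.0185,0.0175,0,0]]]'; python3 -m jog '[[[-1,0,0.0005,0,0],[-1,0,0.001,0,0],[-1,0,0.001,0,0]]]'
```

```text
time: 7.42
tool_pos: [0.5119, -0.2205, 0.1292]
tool_rot: [3.142, 0.0, 3.135]
contact_force: [-0.4, 0.1, -1.8]
opening: 0.0262
grip_force: 50.0
time: 7.83
tool_pos: [0.5307, -0.2025, 0.1291]
tool_rot: [3.141, -0.0, 3.136]
contact_force: [0.2, 0.3, -1.1]
opening: 0.0261
grip_force: 50.0
time: 8.08
tool_pos: [0.5303, -0.2022, 0.1292]
tool_rot: [3.142, -0.0, 3.135]
contact_force: [0.7, -0.5, -1.5]
opening: 0.0258
grip_force: 50.0
```

```bash
python3 -m jog '[[[-1,0,0.0007,0,0],[-1,0,0.0007,0,0],[-1,0,0.0007,0,0]]]'; python3 -m jog '[[[-1,0,0.0005,0,0],[-1,0,0.0005,0,0],[-1,0,0.0005,0,0]]]'; python3 -m jog '[[[-1,0,0.0005,0,0],[-1,0,0.0005,0,0],[-1,0,0.0005,0,0]]]'
```

```text
time: 8.33
tool_pos: [0.5304, -0.2019, 0.1292]
tool_rot: [-3.141, 0.0, 3.135]
contact_force: [-0.3, -2.7, -1.7]
opening: 0.0259
grip_force: 50.0
time: 8.58
tool_pos: [0.5304, -0.2016, 0.1292]
tool_rot: [-3.141, 0.0, 3.135]
contact_force: [-1.0, -5.1, -2.3]
opening: 0.0257
grip_force: 50.0
time: 8.83
tool_pos: [0.5304, -0.2015, 0.1292]
tool_rot: [-3.14, 0.0, 3.135]
contact_force: [-1.1, -6.5, -2.8]
opening: 0.0256
grip_force: 50.0
```

```bash
python3 -m jog '[[[-1,0,-0.013,0,0],[-1,0,-0.026,0,0],[-1,0,-0.0365,0,0],[-1,0,-0.0377,0,0],[-1,0,-0.0377,0,0]]]'; python3 -m jog '[[[-1,0,-0.0005,0,0],[-1,0,-0.0005,0,0],[-1,0,-0.0005,0,0]]]'; python3 -m jog '[[[-1,0,-0.0005,0,0],[-1,0,-0.0005,0,0],[-1,0,-0.0005,0,0]]]'; python3 -m jog '[[[-1,0,-0.0003,0,0],[-1,0,-0.0003,0,0],[-1,0,-0.0003,0,0]]]'
```

```text
time: 9.25
tool_pos: [0.5301, -0.239, 0.129]
tool_rot: [3.141, 0.0, 3.133]
contact_force: [0.1, 0.0, -1.9]
opening: 0.0258
grip_force: 50.0
time: 9.5
tool_pos: [0.5303, -0.2383, 0.1292]
tool_rot: [3.141, -0.0, 3.135]
contact_force: [0.1, 0.2, -1.2]
opening: 0.0256
grip_force: 50.0
time: 9.75
tool_pos: [0.5303, -0.239, 0.1292]
tool_rot: [3.142, 0.0, 3.135]
contact_force: [0.3, -0.3, -1.1]
opening: 0.0258
grip_force: 50.0
time: 10.0
tool_pos: [0.5303, -0.2394, 0.1292]
tool_rot: [3.142, 0.0, 3.135]
contact_force: [-0.4, 0.0, -1.1]
opening: 0.0255
grip_force: 50.0
```

```bash
python3 -m jog '[[[-1,0,-0.0005,0,0],[-1,0,-0.0005,0,0],[-1,0,-0.0005,0,0]]]'; python3 -m jog '[[[-1,0,-0.0005,0,0],[-1,0,-0.0005,0,0],[-1,0,-0.0005,0,0]]]';  python3 - <<'E'
from h import *
import cv2
s=robot.observe();print(s["tool_pos"],s["tool_rot"],s["contact_force"],s["torque"])
w=robot.read_camera("wrist")[:,:,::-1];c=robot.read_camera("scene")[:,:,::-1]
R=lambda a:cv2.resize(a,(400,400),interpolation=cv2.INTER_CUBIC)
cv2.imwrite("pics/b2.png",np.hstack([R(w[130:290,195:355]),R(c[200:300,293:393])]))
E
```

```text
time: 10.25
tool_pos: [0.5303, -0.2399, 0.1292]
tool_rot: [3.141, 0.0, 3.135]
contact_force: [0.4, -0.3, -1.5]
opening: 0.0256
grip_force: 50.0
time: 10.5
tool_pos: [0.5302, -0.2401, 0.1291]
tool_rot: [3.141, -0.0, 3.135]
contact_force: [1.2, 2.0, -0.6]
opening: 0.026
grip_force: 50.0
[ 0.53023468 -0.24013652  0.12914687] [ 3.14088346e+00 -7.71363119e-05  3.13474898e+00] [ 1.17436997  2.02711425 -0.62696987] [ 0.49307823 -0.06404958 -0.02762134]
```

View pics/b2.png

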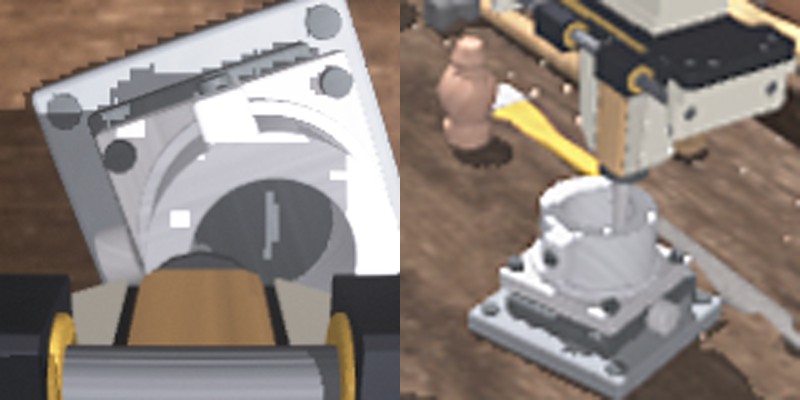

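```bash
cat > wp.py <<'E'
import sys,numpy as np
# cx cy(mm) then pairs phi R ; first pair = current ; prints 5-row deltas mm per segment (0.05 mm, no drift)
a=list(map(float,sys.argv[1:]));c=np.array(a[:2])
P=[c+r*np.array([np.cos(np.radians(p)),np.sin(np.radians(p))]) for p,r in zip(a[2::2],a[3::2])]
P=[np.array(p).round(1) for p in P]
for i,(p,q) in enumerate(zip(P,P[1:])): print(a[2+2*(i+1)],[tuple(float(x) for x in ((q-p)*k/5).round(2)) for k in range(1,6)],"cmd",q)
E
python3 -m jog '[[[-1,0.009,0.007,0,0],[-1,0.0178,0.0132,0,0],[-1,0.0178,0.0132,0,0],[-1,0.0178,0.0132,0,0]]]'; python3 -m jog '[[[-1,0.0008,-0.0003,0,0],[-1,0.0015,-0.0005,0,0],[-1,0.0015,-0.0005,0,0]]]'; python3 -m jog '[[[-1,0.0003,-0.0001,0,0],[-1,0.0003,-0.0001,0,0],[-1,0.0003,-0.0001,0,0]]]'; python3 wp.py 0.9 -0.4 -20 20 -10 20 0 20.1 10 20.1 20 20.1
```

```text
time: 10.93
tool_pos: [0.5127, -0.2275, 0.1296]
tool_rot: [-3.141, 0.001, 3.135]
contact_force: [0.8, -0.8, -0.6]
opening: 0.0258
grip_force: 50.0
time: 11.18
tool_pos: [0.5117, -0.2281, 0.1294]
tool_rot: [-3.141, 0.001, 3.135]
contact_force: [2.3, -0.1, -0.9]
opening: 0.0259
grip_force: 50.0
time: 11.43
tool_pos: [0.5114, -0.2279, 0.1294]
tool_rot: [-3.141, 0.001, 3.135]
contact_force: [3.9, 0.1, -1.0]
opening: 0.026
grip_force: 50.0
-10.0 [(0.18, 0.66), (0.36, 1.32), (0.54, 1.98), (0.72, 2.64), (0.9, 3.3)] cmd [20.6 -3.9]
0.0 [(0.08, 0.7), (0.16, 1.4), (0.24, 2.1), (0.32, 2.8), (0.4, 3.5)] cmd [21.  -0.4]
10.0 [(-0.06, 0.7), (-0.12, 1.4), (-0.18, 2.1), (-0.24, 2.8), (-0.3, 3.5)] cmd [20.7  3.1]
20.0 [(-0.18, 0.68), (-0.36, 1.36), (-0.54, 2.04), (-0.72, 2.72), (-0.9, 3.4)] cmd [19.8  6.5]
```

```bash
J="python3 -m jog"; 
python3 -m jog '[[[-1,0.0003,0.0007,0,0],[-1,0.0005,0.0013,0,0],[-1,0.0007,0.002,0,0],[-1,0.0009,0.0026,0,0],[-1,0.0011,0.0033,0,0]]]' | grep -E "pos|contact"; python3 -m jog '[[[-1,0.0001,0.0007,0,0],[-1,0.0002,0.0014,0,0],[-1,0.0002,0.0021,0,0],[-1,0.0003,0.0028,0,0],[-1,0.0004,0.0035,0,0]]]'| grep -E "pos|contact"
```

```text
tool_pos: [0.5104, -0.2249, 0.1296]
contact_force: [5.2, -1.9, -0.7]
tool_pos: [0.51, -0.2214, 0.1296]
contact_force: [3.6, -1.1, -0.9]
```

```bash
python3 wp.py 0.9 -0.4 0 20.2 10 20.3 20 20.3 30 20.3 40 20.2 50 20.2 60 20.2
```

```text
10.0 [(-0.04, 0.7), (-0.08, 1.4), (-0.12, 2.1), (-0.16, 2.8), (-0.2, 3.5)] cmd [20.9  3.1]
20.0 [(-0.18, 0.68), (-0.36, 1.36), (-0.54, 2.04), (-0.72, 2.72), (-0.9, 3.4)] cmd [20.   6.5]
30.0 [(-0.3, 0.64), (-0.6, 1.28), (-0.9, 1.92), (-1.2, 2.56), (-1.5, 3.2)] cmd [18.5  9.7]
40.0 [(-0.42, 0.58), (-0.84, 1.16), (-1.26, 1.74), (-1.68, 2.32), (-2.1, 2.9)] cmd [16.4 12.6]
50.0 [(-0.5, 0.5), (-1.0, 1.0), (-1.5, 1.5), (-2.0, 2.0), (-2.5, 2.5)] cmd [13.9 15.1]
60.0 [(-0.58, 0.4), (-1.16, 0.8), (-1.74, 1.2), (-2.32, 1.6), (-2.9, 2.0)] cmd [11.  17.1]
```

```bash
python3 -m jog '[[[-1,0,0.0007,0,0],[-1,-0.0001,0.0014,0,0],[-1,-0.0001,0.0021,0,0],[-1,-0.0002,0.0028,0,0],[-1,-0.0002,0.0035,0,0]]]' | grep -E "pos|contact"; python3 -m jog '[[[-1,-0.0002,0.0007,0,0],[-1,-0.0004,0.0014,0,0],[-1,-0.0005,0.002,0,0],[-1,-0.0007,0.0027,0,0],[-1,-0.0009,0.0034,0,0]]]'| grep -E "pos|contact";  python3 -m jog '[[[-1,-0.0003,0.0006,0,0],[-1,-0.0006,0.0013,0,0],[-1,-0.0009,0.0019,0,0],[-1,-0.0012,0.0026,0,0],[-1,-0.0015,0.0032,0,0]]]'| grep -E "pos|contact"
```

```text
tool_pos: [0.5101, -0.2184, 0.1296]
contact_force: [5.9, -3.4, -1.1]
tool_pos: [0.511, -0.2151, 0.1297]
contact_force: [5.2, -3.6, 0.2]
tool_pos: [0.5121, -0.2119, 0.1295]
contact_force: [3.8, -5.5, -1.0]
```

```bash
python3 -m jog '[[[-1,-0.0004,0.0006,0,0],[-1,-0.0009,0.0011,0,0],[-1,-0.0013,0.0017,0,0],[-1,-0.0018,0.0022,0,0],[-1,-0.0022,0.0028,0,0]]]' | grep -E "pos|contact"; python3 -m jog '[[[-1,-0.0005,0.0005,0,0],[-1,-0.001,0.001,0,0],[-1,-0.0015,0.0015,0,0],[-1,-0.002,0.002,0,0],[-1,-0.0025,0.0025,0,0]]]'| grep -E "pos|contact";  python3 -m jog '[[[-1,-0.0006,0.0004,0,0],[-1,-0.0012,0.0008,0,0],[-1,-0.0017,0.0012,0,0],[-1,-0.0023,0.0016,0,0],[-1,-0.0029,0.002,0,0]]]'| grep -E "pos|contact"; python3 wp.py 0.9 -0.4 60 20.1 70 20.1 80 20.1 90 20.1 100 20.1 110 20.1 120 20.1
```

```text
tool_pos: [0.5142, -0.2093, 0.1295]
contact_force: [2.1, -4.3, -0.3]
tool_pos: [0.5164, -0.2066, 0.1293]
contact_force: [2.4, -4.8, -0.7]
tool_pos: [0.5188, -0.205, 0.1292]
contact_force: [0.3, -6.8, -0.8]
70.0 [(-0.64, 0.3), (-1.28, 0.6), (-1.92, 0.9), (-2.56, 1.2), (-3.2, 1.5)] cmd [ 7.8 18.5]
80.0 [(-0.68, 0.18), (-1.36, 0.36), (-2.04, 0.54), (-2.72, 0.72), (-3.4, 0.9)] cmd [ 4.4 19.4]
90.0 [(-0.7, 0.06), (-1.4, 0.12), (-2.1, 0.18), (-2.8, 0.24), (-3.5, 0.3)] cmd [ 0.9 19.7]
100.0 [(-0.7, -0.06), (-1.4, -0.12), (-2.1, -0.18), (-2.8, -0.24), (-3.5, -0.3)] cmd [-2.6 19.4]
110.0 [(-0.68, -0.18), (-1.36, -0.36), (-2.04, -0.54), (-2.72, -0.72), (-3.4, -0.9)] cmd [-6.  18.5]
120.0 [(-0.62, -0.3), (-1.24, -0.6), (-1.86, -0.9), (-2.48, -1.2), (-3.1, -1.5)] cmd [-9.1 17. ]
```

```bash
python3 -m jog '[[[-1,-0.0006,0.0003,0,0],[-1,-0.0012,0.0006,0,0],[-1,-0.0019,0.0008,0,0],[-1,-0.0025,0.0011,0,0],[-1,-0.0031,0.0014,0,0]]]' | grep -E "pos|contact"; python3 -m jog '[[[-1,-0.0007,0.0002,0,0],[-1,-0.0014,0.0004,0,0],[-1,-0.002,0.0005,0,0],[-1,-0.0027,0.0007,0,0],[-1,-0.0034,0.0009,0,0]]]'| grep -E "pos|contact";  python3 -m jog '[[[-1,-0.0007,0.0001,0,0],[-1,-0.0014,0.0001,0,0],[-1,-0.0021,0.0002,0,0],[-1,-0.0028,0.0002,0,0],[-1,-0.0035,0.0003,0,0]]]'| grep -E "pos|contact"
```

```text
tool_pos: [0.5218, -0.2034, 0.1292]
contact_force: [0.5, -5.0, -0.5]
tool_pos: [0.5247, -0.2023, 0.1289]
contact_force: [-2.4, -7.1, 0.6]
tool_pos: [0.5281, -0.2019, 0.1288]
contact_force: [-1.9, -6.1, 0.5]
```

```bash
python3 -m jog '[[[-1,-0.0007,-0.0001,0,0],[-1,-0.0014,-0.0002,0,0],[-1,-0.0021,-0.0002,0,0],[-1,-0.0028,-0.0003,0,0],[-1,-0.0035,-0.0004,0,0]]]' | grep -E "pos|contact"; python3 -m jog '[[[-1,-0.0007,-0.0002,0,0],[-1,-0.0013,-0.0004,0,0],[-1,-0.002,-0.0005,0,0],[-1,-0.0026,-0.0007,0,0],[-1,-0.0033,-0.0009,0,0]]]'| grep -E "pos|contact";  python3 -m jog '[[[-1,-0.0006,-0.0003,0,0],[-1,-0.0013,-0.0006,0,0],[-1,-0.0019,-0.0009,0,0],[-1,-0.0026,-0.0012,0,0],[-1,-0.0032,-0.0015,0,0]]]'| grep -E "pos|contact"; python3 wp.py 0.9 -0.4 120 19.9 130 19.9 140 19.9 150 19.9 160 19.9 170 19.9 180 19.9
```

```text
tool_pos: [0.5315, -0.2018, 0.1287]
contact_force: [-3.2, -5.2, -0.9]
tool_pos: [0.5343, -0.2026, 0.1285]
contact_force: [-3.3, -4.2, -1.1]
tool_pos: [0.5383, -0.2038, 0.1286]
contact_force: [-5.1, -3.4, -0.4]
130.0 [(-0.58, -0.4), (-1.16, -0.8), (-1.74, -1.2), (-2.32, -1.6), (-2.9, -2.0)] cmd [-11.9  14.8]
140.0 [(-0.48, -0.48), (-0.96, -0.96), (-1.44, -1.44), (-1.92, -1.92), (-2.4, -2.4)] cmd [-14.3  12.4]
150.0 [(-0.4, -0.58), (-0.8, -1.16), (-1.2, -1.74), (-1.6, -2.32), (-2.0, -2.9)] cmd [-16.3   9.5]
160.0 [(-0.3, -0.62), (-0.6, -1.24), (-0.9, -1.86), (-1.2, -2.48), (-1.5, -3.1)] cmd [-17.8   6.4]
170.0 [(-0.18, -0.66), (-0.36, -1.32), (-0.54, -1.98), (-0.72, -2.64), (-0.9, -3.3)] cmd [-18.7   3.1]
180.0 [(-0.06, -0.7), (-0.12, -1.4), (-0.18, -2.1), (-0.24, -2.8), (-0.3, -3.5)] cmd [-19.   -0.4]
```

```bash
python3 -m jog '[[[-1,-0.0006,-0.0004,0,0],[-1,-0.0012,-0.0008,0,0],[-1,-0.0017,-0.0012,0,0],[-1,-0.0023,-0.0016,0,0],[-1,-0.0028,-0.002,0,0]]]' | grep -E "pos|contact"; python3 -m jog '[[[-1,-0.0005,-0.0005,0,0],[-1,-0.001,-0.001,0,0],[-1,-0.0014,-0.0014,0,0],[-1,-0.0019,-0.0019,0,0],[-1,-0.0024,-0.0024,0,0]]]'| grep -E "pos|contact";  python3 -m jog '[[[-1,-0.0004,-0.0006,0,0],[-1,-0.0008,-0.0012,0,0],[-1,-0.0012,-0.0017,0,0],[-1,-0.0016,-0.0023,0,0],[-1,-0.002,-0.0029,0,0]]]'| grep -E "pos|contact"
```

```text
tool_pos: [0.5406, -0.2054, 0.1285]
contact_force: [-5.3, -3.0, -0.6]
tool_pos: [0.5435, -0.2078, 0.1286]
contact_force: [-4.6, -2.0, -1.3]
tool_pos: [0.5455, -0.2104, 0.1286]
contact_force: [-6.2, -0.6, -1.3]
```

```bash
python3 -m jog '[[[-1,-0.0003,-0.0006,0,0],[-1,-0.0006,-0.0012,0,0],[-1,-0.0009,-0.0019,0,0],[-1,-0.0012,-0.0025,0,0],[-1,-0.0015,-0.0031,0,0]]]' | grep -E "pos|contact"; python3 -m jog '[[[-1,-0.0002,-0.0007,0,0],[-1,-0.0004,-0.0013,0,0],[-1,-0.0005,-0.002,0,0],[-1,-0.0007,-0.0026,0,0],[-1,-0.0009,-0.0033,0,0]]]'| grep -E "pos|contact";  python3 -m jog '[[[-1,-0.0001,-0.0007,0,0],[-1,-0.0001,-0.0014,0,0],[-1,-0.0002,-0.0021,0,0],[-1,-0.0002,-0.0028,0,0],[-1,-0.0003,-0.0035,0,0]]]'| grep -E "time|pos|contact"; python3 wp.py 0.9 -0.4 180 19.9 190 19.9 200 19.9 210 19.9 220 19.9 230 19.9 240 19.9
```

```text
tool_pos: [0.5473, -0.2135, 0.1287]
contact_force: [-5.0, -0.3, -0.6]
tool_pos: [0.5483, -0.2166, 0.1287]
contact_force: [-5.7, 2.5, -0.6]
time: 19.77
tool_pos: [0.5488, -0.2201, 0.1288]
contact_force: [-5.9, 2.0, -0.5]
190.0 [(0.06, -0.7), (0.12, -1.4), (0.18, -2.1), (0.24, -2.8), (0.3, -3.5)] cmd [-18.7  -3.9]
200.0 [(0.18, -0.66), (0.36, -1.32), (0.54, -1.98), (0.72, -2.64), (0.9, -3.3)] cmd [-17.8  -7.2]
210.0 [(0.3, -0.64), (0.6, -1.28), (0.9, -1.92), (1.2, -2.56), (1.5, -3.2)] cmd [-16.3 -10.4]
220.0 [(0.4, -0.56), (0.8, -1.12), (1.2, -1.68), (1.6, -2.24), (2.0, -2.8)] cmd [-14.3 -13.2]
230.0 [(0.48, -0.48), (0.96, -0.96), (1.44, -1.44), (1.92, -1.92), (2.4, -2.4)] cmd [-11.9 -15.6]
240.0 [(0.56, -0.4), (1.12, -0.8), (1.68, -1.2), (2.24, -1.6), (2.8, -2.0)] cmd [ -9.1 -17.6]
```

```bash
python3 -m jog '[[[-1,0.0001,-0.0007,0,0],[-1,0.0002,-0.0014,0,0],[-1,0.0003,-0.0021,0,0],[-1,0.0003,-0.0028,0,0],[-1,0.0004,-0.0035,0,0]]]' | grep -E "pos|contact"; python3 -m jog '[[[-1,0.0002,-0.0007,0,0],[-1,0.0004,-0.0013,0,0],[-1,0.0005,-0.002,0,0],[-1,0.0007,-0.0026,0,0],[-1,0.0009,-0.0033,0,0]]]'| grep -E "pos|contact";  python3 -m jog '[[[-1,0.0003,-0.0006,0,0],[-1,0.0006,-0.0013,0,0],[-1,0.0009,-0.0019,0,0],[-1,0.0012,-0.0026,0,0],[-1,0.0015,-0.0032,0,0]]]'| grep -E "pos|contact"
```

```text
tool_pos: [0.5487, -0.2238, 0.129]
contact_force: [-4.2, 4.5, -0.3]
tool_pos: [0.5478, -0.227, 0.129]
contact_force: [-4.5, 3.1, -0.9]
tool_pos: [0.5466, -0.2303, 0.1291]
contact_force: [-3.5, 5.3, -1.4]
```

```bash
python3 -m jog '[[[-1,0.0004,-0.0006,0,0],[-1,0.0008,-0.0011,0,0],[-1,0.0011,-0.0017,0,0],[-1,0.0015,-0.0022,0,0],[-1,0.0019,-0.0028,0,0]]]' | grep -E "pos|contact"; python3 -m jog '[[[-1,0.0005,-0.0005,0,0],[-1,0.001,-0.001,0,0],[-1,0.0014,-0.0014,0,0],[-1,0.0019,-0.0019,0,0],[-1,0.0024,-0.0024,0,0]]]'| grep -E "pos|contact";  python3 -m jog '[[[-1,0.0006,-0.0004,0,0],[-1,0.0011,-0.0008,0,0],[-1,0.0017,-0.0012,0,0],[-1,0.0022,-0.0016,0,0],[-1,0.0028,-0.002,0,0]]]'| grep -E "pos|contact"; python3 wp.py 0.9 -0.4 240 19.9 250 20 260 20 270 20 280 20 290 20 300 20 310 20 320 20 330 20 340 20 350 20
```

```text
tool_pos: [0.5448, -0.2327, 0.1291]
contact_force: [-2.5, 5.3, -1.5]
tool_pos: [0.5426, -0.2354, 0.1292]
contact_force: [-1.6, 5.1, -0.7]
tool_pos: [0.5404, -0.237, 0.1293]
contact_force: [-0.2, 6.8, -1.2]
250.0 [(0.64, -0.32), (1.28, -0.64), (1.92, -0.96), (2.56, -1.28), (3.2, -1.6)] cmd [ -5.9 -19.2]
260.0 [(0.66, -0.18), (1.32, -0.36), (1.98, -0.54), (2.64, -0.72), (3.3, -0.9)] cmd [ -2.6 -20.1]
270.0 [(0.7, -0.06), (1.4, -0.12), (2.1, -0.18), (2.8, -0.24), (3.5, -0.3)] cmd [  0.9 -20.4]
280.0 [(0.7, 0.06), (1.4, 0.12), (2.1, 0.18), (2.8, 0.24), (3.5, 0.3)] cmd [  4.4 -20.1]
290.0 [(0.66, 0.18), (1.32, 0.36), (1.98, 0.54), (2.64, 0.72), (3.3, 0.9)] cmd [  7.7 -19.2]
300.0 [(0.64, 0.3), (1.28, 0.6), (1.92, 0.9), (2.56, 1.2), (3.2, 1.5)] cmd [ 10.9 -17.7]
310.0 [(0.58, 0.4), (1.16, 0.8), (1.74, 1.2), (2.32, 1.6), (2.9, 2.0)] cmd [ 13.8 -15.7]
320.0 [(0.48, 0.48), (0.96, 0.96), (1.44, 1.44), (1.92, 1.92), (2.4, 2.4)] cmd [ 16.2 -13.3]
330.0 [(0.4, 0.58), (0.8, 1.16), (1.2, 1.74), (1.6, 2.32), (2.0, 2.9)] cmd [ 18.2 -10.4]
340.0 [(0.3, 0.64), (0.6, 1.28), (0.9, 1.92), (1.2, 2.56), (1.5, 3.2)] cmd [19.7 -7.2]
350.0 [(0.18, 0.66), (0.36, 1.32), (0.54, 1.98), (0.72, 2.64), (0.9, 3.3)] cmd [20.6 -3.9]
```

```bash
python3 -m jog '[[[-1,0.0006,-0.0003,0,0],[-1,0.0013,-0.0006,0,0],[-1,0.0019,-0.0009,0,0],[-1,0.0026,-0.0012,0,0],[-1,0.0032,-0.0015,0,0]]]' | grep -E "pos|contact"; python3 -m jog '[[[-1,0.0007,-0.0002,0,0],[-1,0.0013,-0.0004,0,0],[-1,0.002,-0.0005,0,0],[-1,0.0026,-0.0007,0,0],[-1,0.0033,-0.0009,0,0]]]'| grep -E "pos|contact";  python3 -m jog '[[[-1,0.0007,-0.0001,0,0],[-1,0.0014,-0.0001,0,0],[-1,0.0021,-0.0002,0,0],[-1,0.0028,-0.0002,0,0],[-1,0.0035,-0.0003,0,0]]]'| grep -E "pos|contact"
```

```text
tool_pos: [0.5372, -0.2388, 0.1294]
contact_force: [0.1, 5.0, -0.7]
tool_pos: [0.5344, -0.2399, 0.1296]
contact_force: [0.8, 6.3, -0.8]
tool_pos: [0.531, -0.2403, 0.1297]
contact_force: [2.3, 5.6, -0.6]
```

```bash
python3 -m jog '[[[-1,0.0007,0,0,0],[-1,0.0014,0.0001,0,0],[-1,0.0021,0.0001,0,0],[-1,0.0028,0.0002,0,0],[-1,0.0035,0.0002,0,0]]]' | grep -E "pos|contact"; python3 -m jog '[[[-1,0.0007,0.0002,0,0],[-1,0.0013,0.0004,0,0],[-1,0.002,0.0005,0,0],[-1,0.0026,0.0007,0,0],[-1,0.0033,0.0009,0,0]]]'| grep -E "pos|contact";  python3 -m jog '[[[-1,0.0006,0.0003,0,0],[-1,0.0013,0.0006,0,0],[-1,0.0019,0.0009,0,0],[-1,0.0026,0.0012,0,0],[-1,0.0032,0.0015,0,0]]]'| grep -E "time|pos|contact"
```

```text
tool_pos: [0.5274, -0.2405, 0.1297]
contact_force: [4.6, 5.2, -1.5]
tool_pos: [0.5245, -0.2398, 0.1299]
contact_force: [4.6, 5.1, -0.4]
time: 24.77
tool_pos: [0.5207, -0.2386, 0.1298]
contact_force: [5.2, 2.9, -1.1]
```

```bash
python3 -m jog '[[[-1,0.0006,0.0004,0.0001,0],[-1,0.0012,0.0008,0.0002,0],[-1,0.0017,0.0012,0.0003,0],[-1,0.0023,0.0016,0.0003,0],[-1,0.0029,0.002,0.0003,0]]]' | grep -E "pos|contact"; python3 -m jog '[[[-1,0.0005,0.0005,0,0],[-1,0.001,0.001,0,0],[-1,0.0015,0.0014,0,0],[-1,0.002,0.0019,0,0],[-1,0.0025,0.0024,0,0]]]'| grep -E "pos|contact";  python3 -m jog '[[[-1,0.0004,0.0006,0,0],[-1,0.0008,0.0012,0,0],[-1,0.0012,0.0017,0,0],[-1,0.0016,0.0023,0,0],[-1,0.002,0.0029,0,0]]]'| grep -E "time|pos|contact"
```

```text
tool_pos: [0.5183, -0.237, 0.1298]
contact_force: [5.8, 3.3, -1.2]
tool_pos: [0.5155, -0.2346, 0.1297]
contact_force: [4.6, 1.2, -0.5]
time: 26.02
tool_pos: [0.5133, -0.2319, 0.1295]
contact_force: [6.6, 0.2, -1.0]
```

```bash
python3 -m jog '[[[-1,0.0003,0.0006,0,0],[-1,0.0006,0.0013,0,0],[-1,0.0009,0.0019,0,0],[-1,0.0012,0.0026,0,0],[-1,0.0015,0.0032,0,0]]]' | grep -E "pos|contact"; python3 -m jog '[[[-1,0.0002,0.0007,0,0],[-1,0.0004,0.0013,0,0],[-1,0.0005,0.002,0,0],[-1,0.0007,0.0026,0,0],[-1,0.0009,0.0033,0,0]]]'| grep -E "pos|contact";  python3 -m jog '[[[-1,0.0001,0.0007,0,0],[-1,0.0001,0.0014,0,0],[-1,0.0002,0.0021,0,0],[-1,0.0002,0.0028,0,0],[-1,0.0002,0.0035,0,0]]]'| grep -E "time|pos|contact"; python3 -m jog '[[[-1,-0.004,0,0,0],[-1,-0.012,0,0,0],[-1,-0.02,0,0,0],[-1,-0.02,0,0,0],[-1,-0.02,0,0,0]]]'
```

```text
tool_pos: [0.5116, -0.2286, 0.1295]
contact_force: [5.0, -0.1, -0.5]
tool_pos: [0.5105, -0.2256, 0.1294]
contact_force: [6.1, -2.1, -0.5]
time: 27.27
tool_pos: [0.5102, -0.222, 0.1294]
contact_force: [4.8, -2.4, -0.4]
time: 27.68
tool_pos: [0.5296, -0.2209, 0.1284]
tool_rot: [3.141, -0.001, 3.135]
contact_force: [-1.7, -0.6, -0.6]
opening: 0.0263
grip_force: 50.0
```

```bash
python3 -m jog '[[[-1,0,0,-0.015,0],[-1,0,0,-0.035,0],[-1,0,0,-0.048,0],[-1,0,0,-0.048,0]]]' && python3 -m jog '[[[-1,-0.001,0.036,0,0],[-1,-0.002,0.074,0,0],[-1,-0.003,0.112,0,0],[-1,-0.004,0.15,0,0],[-1,-0.006,0.188,0,0]]]' >/dev/null&& python3 -m jog '[[[-1,-0.001,0.038,0,0],[-1,-0.003,0.076,0,0],[-1,-0.004,0.114,0,0],[-1,-0.006,0.152,0,0],[-1,-0.007,0.19,0,0]]]'&& python3 -m jog '[[[-1,0,0.012,0,0],[-1,0,0.019,0,0],[-1,0,0.019,0,0],[-1,0,0.019,0,0],[-1,0,0.019,0,0]]]'
python3 - <<'E'
from h import *
import cv2
s=robot.observe();print(s["tool_pos"],s["tool_rot"],s["contact_force"],s["torque"])
w=robot.read_camera("wrist")[:,:,::-1];c=robot.read_camera("scene")[:,:,::-1]
R=lambda a:cv2.resize(a,(400,400),interpolation=cv2.INTER_CUBIC)
cv2.imwrite("pics/b3.png",np.hstack([R(w[130:290,195:355]),R(c[140:230,220:310])]))
E
```

```text
time: 28.02
tool_pos: [0.5305, -0.2217, 0.1796]
tool_rot: [-3.139, 0.004, 3.135]
contact_force: [0.0, -0.5, -1.0]
opening: 0.0258
grip_force: 50.0
time: 28.85
tool_pos: [0.5442, 0.1585, 0.1758]
tool_rot: [-3.141, -0.002, 3.135]
contact_force: [0.5, -0.2, -0.9]
opening: 0.0262
grip_force: 50.0
time: 29.27
tool_pos: [0.5452, 0.1743, 0.1766]
tool_rot: [-3.141, -0.001, 3.133]
contact_force: [-0.1, -0.7, -1.2]
opening: 0.026
grip_force: 50.0
[0.54518343 0.17425693 0.17662283] [-3.14103835e+00 -6.34099144e-04  3.13319381e+00] [-0.14111496 -0.72121657 -1.16929208] [ 0.02046955 -0.02007805  0.03121085]
```

View pics/b3.png

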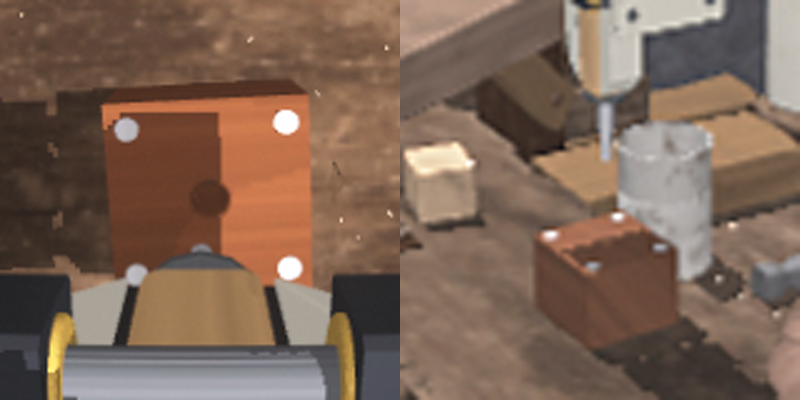

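Run:
```python
from h import *
s=robot.observe();print(s["tool_pos"],wray(278.6,209.2,.055,s))
c=np.array([wray(195+u/2.5,130+v/2.5,.055,s) for u,v in[(126,130),(286,122),(137,274),(290,268)]]);print(c.mean(0))
```

```text
[0.54533801 0.1743201  0.1768827 ] [0.5449 0.1775 0.055 ]
[0.545625 0.1778   0.055   ]
```

```bash
python3 -m jog '[[[-1,0,0.0026,0.01,0],[-1,0,0.0026,0.03,0],[-1,0,0.0026,0.05,0],[-1,0,0.0026,0.052,0],[-1,0,0.0026,0.052,0]]]' && python3 -m jog '[[[-1,0,0,0.005,0],[-1,0,0,0.01,0],[-1,0,0,0.015,0],[-1,0,0,0.02,0],[-1,0,0,0.02,0]]]' && python3 -m jog '[[[-1,0,0,0.005,0],[-1,0,0,0.01,0],[-1,0,0,0.014,0],[-1,0,0,0.018,0],[-1,0,0,0.018,0]]]'
```

```text
time: 29.78
tool_pos: [0.5443, 0.1779, 0.1235]
tool_rot: [-3.141, -0.003, 3.134]
contact_force: [1.5, -0.1, -1.0]
opening: 0.0258
grip_force: 50.0
time: 30.2
tool_pos: [0.5447, 0.1784, 0.104]
tool_rot: [-3.141, -0.001, 3.135]
contact_force: [-1.6, -1.0, -1.4]
opening: 0.0255
grip_force: 50.0
time: 30.62
tool_pos: [0.5446, 0.1784, 0.0859]
tool_rot: [-3.141, -0.002, 3.135]
contact_force: [-0.5, -0.4, -2.3]
opening: 0.0258
grip_force: 50.0
```

```bash
python3 -m jog '[[[-1,0,-0.0005,0.003,0],[-1,0,-0.001,0.006,0],[-1,0,-0.001,0.009,0],[-1,0,-0.001,0.012,0],[-1,0,-0.001,0.012,0]]]' && python3 -m jog '[[[-1,0,0,0.001,0],[-1,0,0,0.002,0],[-1,0,0,0.002,0],[-1,0,0,0.002,0]]]'
```

```text
time: 31.03
tool_pos: [0.5448, 0.1774, 0.0742]
tool_rot: [-3.141, -0.001, 3.135]
contact_force: [0.4, 0.6, -1.5]
opening: 0.0258
grip_force: 50.0
time: 31.37
tool_pos: [0.5452, 0.1775, 0.073]
tool_rot: [3.141, 0.0, 3.135]
contact_force: [-0.4, 0.2, -1.0]
opening: 0.0258
grip_force: 50.0
```

```bash
python3 -m jog '[[[-1,0,0,0.0005,0],[-1,0,0,0.001,0],[-1,0,0,0.001,0]]]'; python3 -m jog '[[[-1,0,0,0.0005,0],[-1,0,0,0.0005,0],[-1,0,0,0.0005,0]]]' 10
```

```text
time: 31.62
tool_pos: [0.5452, 0.1775, 0.0719]
tool_rot: [3.142, 0.0, 3.135]
contact_force: [-0.1, -0.7, -2.0]
opening: 0.0258
grip_force: 50.0
time: 31.87
tool_pos: [0.5452, 0.1775, 0.0717]
tool_rot: [3.141, 0.0, 3.135]
contact_force: [-0.3, 0.2, 1.1]
opening: 0.0257
grip_force: 10.0
```

Seated (upward force appears). Open, retreat straight up, and look.

```bash
python3 -m jog '[[[-0.35,0,0,0,0],[-0.2,0,0,0,0],[0,0,0,0,0],[0,0,0,0,0],[0,0,0,0,0]]]' 10; python3 -m jog '[[[0.3,0,0,-0.005,0],[0.3,0,0,-0.03,0],[0.3,0,0,-0.06,0],[0.3,0,0,-0.09,0],[0.3,0,0,-0.12,0]]]'; python3 -m jog '[[[0.3,0,0,-0.03,0],[0.3,0.04,0,-0.03,0],[0.3,0.08,0,-0.03,0],[0.3,0.08,0,-0.03,0],[0.3,0.08,0,-0.03,0]]]'
python3 - <<'E'
from h import *
import cv2
t=robot.read_camera("top")[:,:,::-1];c=robot.read_camera("scene")[:,:,::-1]
R=lambda a:cv2.resize(a,(400,400),interpolation=cv2.INTER_CUBIC)
cv2.imwrite("pics/e1.png",np.hstack([R(t[120:320,180:380]),R(c[165:265,225:325])]))
E
```

```text
time: 32.28
tool_pos: [0.5452, 0.1775, 0.0714]
tool_rot: [3.141, 0.0, 3.135]
contact_force: [0.7, 0.3, 0.1]
opening: 0.0454
grip_force: 0.0
time: 32.7
tool_pos: [0.5449, 0.1774, 0.1931]
tool_rot: [3.142, -0.0, 3.135]
contact_force: [-0.3, 0.9, 0.2]
opening: 0.0594
grip_force: 0.0
time: 33.12
tool_pos: [0.4632, 0.1781, 0.222]
tool_rot: [3.142, -0.0, 3.136]
contact_force: [1.5, 0.3, 0.9]
opening: 0.0596
grip_force: 0.0
```

View pics/e1.png

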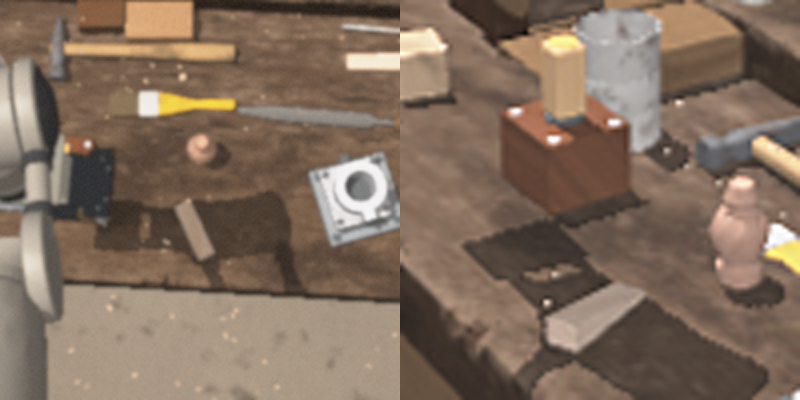

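The tool is upright and seated in its stand (handle near crop pixel (563,80)). The finial and wedge have not moved, and the gripper is clear.

```bash
python3 -m jog '[[[0.3,0,0,0,0],[0.3,0,0,0,0],[0.3,0,0,0,0]]]' >/dev/null; python3 -c "
from cell import robot;print(robot.hand_in())"
```

```text
the job is handed in; nothing more can be done
None
```

The job is done and handed in at about 33 s: I ran the blade clockwise one full turn round the bore from lug to lug in about 15 s, with the point about 9–10 mm down and a sampled side force of about 4–7 N, then put the tool back in its stand and let go, touching nothing else.

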